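# Fit the analyser and hold an amber celluloid sample in the strain viewer's beam

### The job

Check the amber bar in the strain viewer: first lift the analyser out of its walnut block, put its rod down through the viewer's eyelet until the shoulder sits on it, the dark disc squarely facing the lamp window, and let go. Then pick up the amber bar by its two white frosted faces only, never touching the clear polished ones, and hold it upright midway between lamp and analyser, its middle level with and in line with the centre of the window, a polished face square to the lamp. Finish while still holding it there, motionless and touching nothing else, with the grey bar and the pen parts and tools left where they lie.

Things in the scene. Friction and masses are not known exactly. Their poses are not given: they have to be found in the camera images.
- analyser_tab (a point): Centre of the brass finger tab on top of the analyser (loose, 70 g): 16 mm (own x) x 10 mm (own y) x 26 mm tall, gripped across its 10 mm. Below the tab: brass ring, 44 mm outer diameter, 10 mm thick, with the dark disc, centred 33 mm below this point and facing along own y (both sides alike); then shoulder and rod. Own z is up.
- analyser_tip (a point): Lower end of the analyser's rod, on its axis, 106 mm below analyser_tab, same axes. Steel rod 10 mm in diameter, 45 mm long, tapered nose; on top of it a brass shoulder 22 mm across, 6 mm thick. At the start the rod is in its block's hole, the shoulder resting on the block: it comes free when lifted 45 mm.
- stand: Fixed walnut block 56 x 56 x 54 mm in which the analyser stands at the start, in a 12 mm hole at its centre; origin at the centre of its underside.
- viewer_eyelet (a point): Centre of the eyelet's mouth on top of the viewer's aluminium bracket, 62 mm above the counter: vertical 12 mm hole, chamfered, 22 mm deep, open below down to the base plate (14 mm above the counter). With the shoulder seated the rod's end is 45 mm below this point, the tab's centre 61 mm above it. Bracket 34 mm (own x) x 40 mm (own y). Own y points along the light path to the lamp, z up.
- viewer_beam (a point): Middle of the light path, level with the window's centre, 90 mm above the counter. Own y is the light path, towards the lamp: window bezel 64 mm from here along +y, ring of the seated analyser 65 mm along -y. Own z up. Viewer fixed, grey: base plate 92 x 290 mm, its top 14 mm high; lamp house 84 x 84 mm, 134 mm high, from 70 to 154 mm along +y; round bright window 36 mm across.
- sample_mid (a point): Centre of the amber celluloid bar (loose, 30 g), 18 x 18 x 64 mm, standing on end on a 3 mm green pad. Its two white frosted faces look along own +x and -x (grip across own x); from above they show as white stripes along two opposite edges of the amber end. The two clear polished faces look along own +y and -y. Own z up.
- grey_bar_mid (a point): Centre of the pearl-grey bar, same size and build as the amber one, also standing on the pad, 110 mm from it; to be left alone.
- pad: Fixed green felt pad 90 x 210 x 3 mm on which both bars stand, 55 mm either side of its centre along own y; origin at the centre of its underside.
- pen_rest: Brass pen rest 50 x 100 mm, 18 mm high, with two gold nibs; origin at the centre of its underside; to be left alone.
- feed: Black ebonite feed, 36 x 6 x 7 mm, lying on the counter; origin at the centre of its underside; to be left alone.
- cap: Pearl-grey celluloid pen cap, 62 mm long, 16 mm in diameter, lying along own x; origin under its middle; to be left alone.
- micrometer: Steel micrometer, about 135 mm long along own y, 45 mm wide, 16 mm high, lying flat; origin on the counter under its measuring faces; to be left alone.
- loupe: Black eye loupe, 39 mm in diameter, 34 mm high, standing; origin at the centre of its underside; to be left alone.
Things that resemble listed ones, but are neither listed nor needed, are in the scene too. Leave any green or pink look-alike of the part that bears analyser_tab alone.

How it is judged:
By the outcome, as a careful person would: the job done as asked, in the order asked, and still so for the second after the job is handed in, while the arm keeps its last pose, push and grip.
It also fails if it takes over 64 s, if anything falls off the work surface, if the arm or the gripper's body presses on something with over 40 N, if the wrist force passes 120 N, or if a joint passes its speed limit or range.

### The arm

A 6-joint arm with a two-finger parallel gripper is mounted at the origin on the work surface. World frame = base frame: x ahead of the robot, y to its left, z up, the work surface at z = 0. Lengths are in m, angles in rad, forces in N, time in s.
With the tool pointing down it reaches from about 0.25 to 0.725 m from the base axis. Payload 4 kg.
Tool frame: the origin (TCP) lies between the finger pads; the fingertips stand 17 mm ahead of it and the grasp point (between the pads) lies 2 mm behind it; z points along the fingers, x is the direction in which the jaws open and shut, and the axes are right-handed (so a half turn about z gives the same grasp; the last joint's range is limited). The gripper opens to 85 mm and grips with 20 to 120 N. Pads are 22 mm wide; open, the fingers measure 114 mm over their backs; the gripper's body (76 mm by 85 mm) begins 54 mm behind the grasp point. The pads swing forward as they close: fully open they stand 13 mm farther back than shut.
Start: joints at [1.25, 0.241, 0.005, 1.335, 0, 1.571], TCP at [0.158, 0.474, 0.248] pointing down, gripper open.
Joint ranges: [-2.72, 2.72], [-1.05, 1.87], [-1.09, 1.28], [-1.99, 2.15], [-1.42, 1.44], [-3.14, 3.14]. Speed limits (rad/s): [2.79, 2.79, 3.14, 3.14, 3.14, 3.14].

### API

Orientations are given as a unit quaternion [x, y, z, w].
In Python, from workcell import telemetry, cams, workorder gives the robot as it stands. The module is installed in compiled form; this text tells all that it offers.
- The arm moves only by the tool apply_moves, never from a script. Its argument "moves" is a list that holds one entry, the list of rows, each a list of 4 numbers: the shift along the tool's x, y, z in mm, then the turn about the tool's z in degrees. A call has exactly 10 rows; each row shifts and turns the pose as measured when the row begins, along the tool's axes as they then stand; what a row does not reach is not made up. A row lasts 1/10 s, in which the tool goes at most 50 mm and 8.59 degrees, less where a joint would pass 70% of its speed; a pose out of reach is approached as far as the arm can. A call with a gripper value outside its range is refused whole. "hand" is the gripper's target within -1 to 1 (fully open at 1, half-way at 0, shut at -1), set as the call begins (left out, the last holds). The fingers move at their own pace and stop on an object; the grip force is fixed at half the most. Time passes only in rows, so rows that do not move let the fingers close, or fill a call up. It gives the time, the measured TCP pose, the force and the opening at its end, in the units of the state.
- telemetry.get_obs(): the state, without advancing time (a new reading comes with each control period).
- cams.camera(name): name is "side" or "top" or "wrist"; returns a dict with "color" (400x640x3 uint8, red, green, blue), "fovy" (degrees; the focal length in pixels is half the picture's height over the tangent of half this angle, whatever the lens; pixels are square), "cx", "cy" (the principal point, pixels), "k1" (the pictures are not rectified: a ray, as slopes to the right and down, at radius r is drawn at 1 + k1 r^2 times it, then the intrinsics apply), "camera_from_world" (4x4, takes a point from world to camera coordinates). Camera axes: x right, y down, z forward; pixel columns grow to the right and rows downward; lengths in m; the calibration is good to about 2 mm. A picture is of the moment at which its call begins. There is no depth.
- workorder.job_done(): hands the job in, once; it reports no verdict.
The state is a dict: "clock": time; "joint_pos": joint angles; "joint_vel": joint speeds; "tau": joint torques, N m; "eef_pos": TCP position; "tool_rot": TCP orientation; "ft_force": force on the tool from outside, world axes, zero at the start; "ft_torque": the same for the moment, N m; "grip_width": finger opening in m.
Only numpy, scipy, OpenCV 4.12 (cv2) and the standard library are available. Lean on these libraries where they do the work, as an engineer would, in place of code of your own. Each camera call takes 0.05 s, during which the arm holds its last target. There are 200 camera calls.

## Working session

There is one attempt and no reset: what is moved stays moved. The work goes in short steps, Python scripts to look and compute and a tool call to move; the robot and the scene stay as the last step left them, time stands still between calls to the robot, and variables do not carry over. Pictures are saved under pics/ and viewed, about 8 in all and at most 12, crops included, and the job is handed in when it is done.

Besides the shell and the picture viewer there is one more tool, called after "Request:" by a JSON object that holds its "name" and its "arguments". apply_moves: Moves the arm, as the interface text tells. Its arguments: {"type":"object","properties":{"moves":{"type":"array"},"hand":{"type":"number"}},"required":["moves"]}

```bash
mkdir -p pics; cat > h.py <<'E'
import numpy as np, cv2
from workcell import telemetry, cams, workorder
from scipy.spatial.transform import Rotation as R
def snap(n,f,crop=None,s=1):
    c=cams.camera(n); np.save(f'pics/{f}.npy',c,allow_pickle=True)
    show(c,f,crop,s); return c
def load(f): return np.load(f'pics/{f}.npy',allow_pickle=True).item()
def show(c,f,crop=None,s=1):
    im=c['color'][:,:,::-1]
    if crop: x0,y0,x1,y1=crop; im=im[y0:y1,x0:x1]
    cv2.imwrite(f'pics/{f}.png',cv2.resize(im,None,fx=s,fy=s,interpolation=cv2.INTER_CUBIC))
def K(c):
    f=200/np.tan(np.radians(c['fovy'])/2); return f
def proj(c,P):
    T=c['camera_from_world']; p=np.atleast_2d(P)@T[:3,:3].T+T[:3,3]
    s=p[:,:2]/p[:,2:]; s=s*(1+c['k1']*(s**2).sum(1,keepdims=True))
    return s*K(c)+[c['cx'],c['cy']]
def ray(c,uv):
    d=(np.array(uv,float)-[c['cx'],c['cy']])/K(c); s=d.copy()
    for _ in range(30): s=d/(1+c['k1']*(s@s))
    T=c['camera_from_world']; Rm=T[:3,:3]
    return -Rm.T@T[:3,3], Rm.T@np.array([*s,1])
def atz(c,uv,z):
    o,d=ray(c,uv); return o+d*(z-o[2])/d[2]
def tri(obs):
    A=np.zeros((3,3));b=np.zeros(3)
    for c,uv in obs:
        o,d=ray(c,uv); d/=np.linalg.norm(d); M=np.eye(3)-np.outer(d,d); A+=M;b+=M@o
    p=np.linalg.solve(A,b); return p,[np.round(proj(c,p)[0]-uv,1) for c,uv in obs]
def tool():
    o=telemetry.get_obs(); return np.array(o['eef_pos']),R.from_quat(o['tool_rot']),o
E
python3 - <<'E'
from h import *
for n in ['top','side','wrist']:
    c=snap(n,n+'0'); print(n,c['fovy'],c['k1'],c['cx'],c['cy'],np.round(-c['camera_from_world'][:3,:3].T@c['camera_from_world'][:3,3],3))
a=[cv2.imread(f'pics/{n}0.png') for n in ['top','side']]
p,r,o=tool();print(p,r.as_matrix().round(3),o['clock'],o['grip_width'],o['ft_force'])
E
```

```text
top 48.9902371923735 0.011467362514541217 319.2939079901892 199.04479277732742 [ 0.385 -0.005  0.979]
side 53.268001479466605 -0.09154341628901465 320.36143249471064 196.89514580062078 [ 0.107 -0.766  0.583]
wrist 67.15208703478433 -0.015883744919659392 320.7639557286784 201.6873896576159 [0.094 0.496 0.374]
[0.15750839 0.47405947 0.24761962] [[ 0.315  0.949 -0.001]
 [ 0.949 -0.315 -0.002]
 [-0.002  0.    -1.   ]] 0.15 0.08574794419398764 [-0.18121785  0.81469092 -0.08728983]
```

View pics/top0.png

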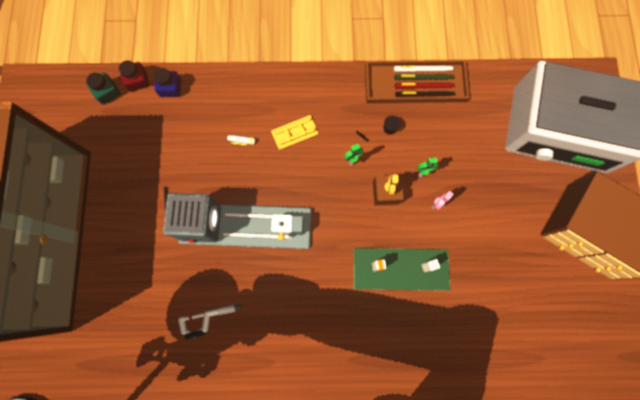

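View pics/side0.png

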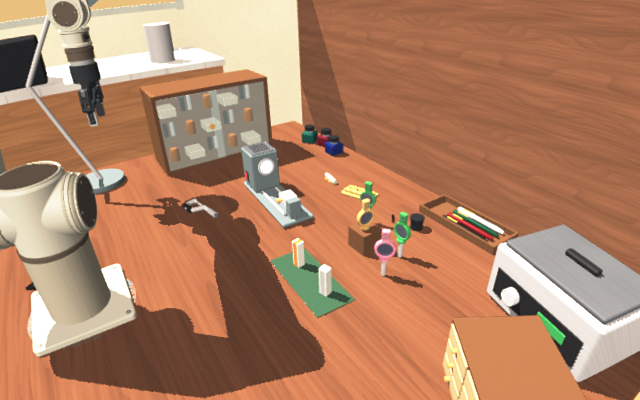

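The top view shows the viewer at about (240,220), with its lamp house at (190,215) and its bracket at (283,223). The pad is at (402,269): amber bar at (379,265), grey bar at (431,266). The analyser and its block are at (390,186), with green and pink look-alikes around them. I'll enlarge the crops next.

```bash
python3 - <<'E'
from h import *
c=load('top0'); 
a=cv2.resize(c['color'][140:300,150:310,::-1],None,fx=4.9,fy=4.9,interpolation=cv2.INTER_CUBIC)
show(c,'topA',(155,180,320,255),4.8); show(c,'topB',(340,135,470,295),0.1+3.5)
A=cv2.imread('pics/topA.png'); print(A.shape)
show(c,'topB',(340,165,470,300),4.4)
show(load('side0'),'sideA',(230,130,430,320),3.1)
E
```

```text
(360, 792, 3)
```

View pics/topA.png

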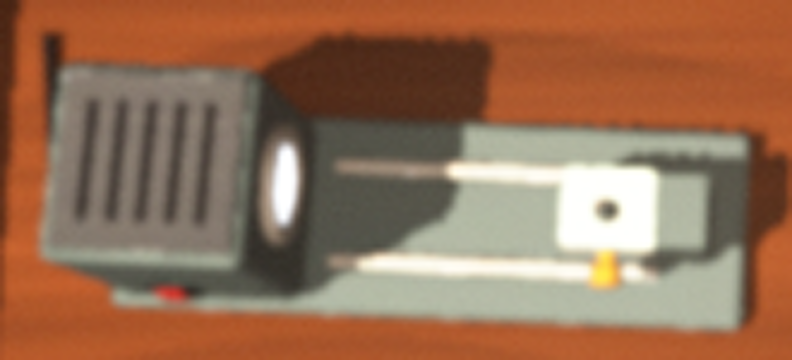

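View pics/topB.png

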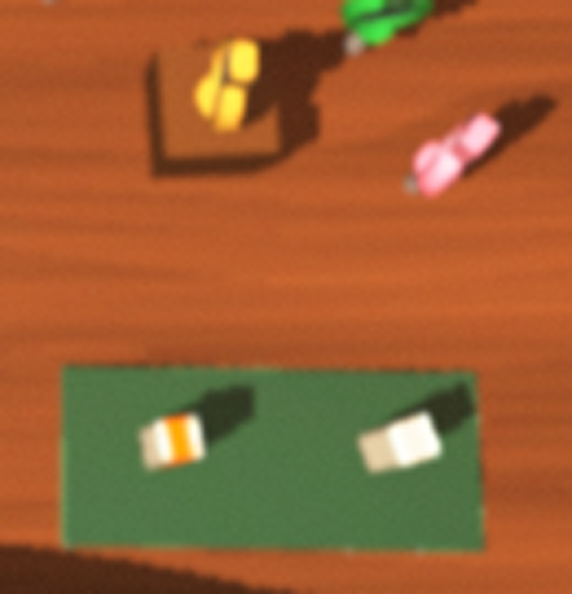

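View pics/sideA.png

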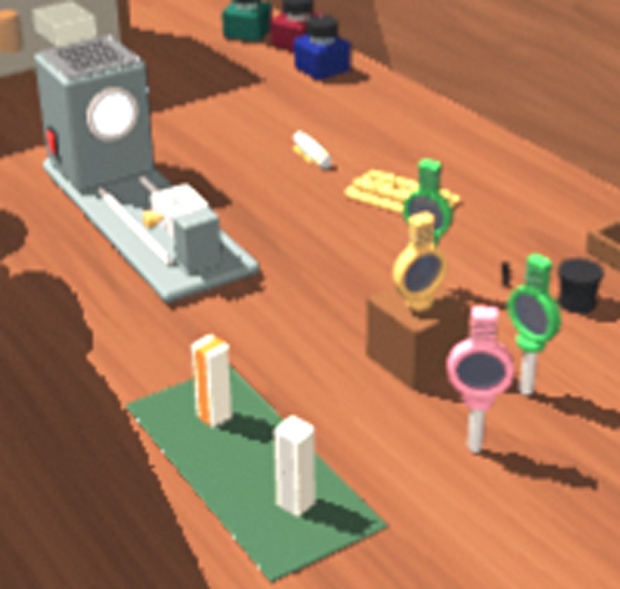

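Crops: the eyelet is at (607,209) in crop A. In crop B the tab top is at (241,60), and the amber bar's top has white stripes to its left and right, so its frosted faces look roughly along world y. Next are coarse positions.

```bash
python3 - <<'E'
from h import *
c=load('top0'); s=load('side0')
A=lambda x,y:np.array([(x+.5)/4.8-.5+155,(y+.5)/4.8-.5+180])
B=lambda x,y:np.array([(x+.5)/4.4-.5+340,(y+.5)/4.4-.5+165])
S=lambda x,y:np.array([(x+.5)/3.1-.5+230,(y+.5)/3.1-.5+130])
print('eyelet',atz(c,A(607,209),.062).round(4), tri([(c,A(607,209)),(s,S(183,198))]))
for p in [(748,135),(740,328),(113,303),(470,125)]: print('plate',atz(c,A(*p),.014).round(4))
for p in [(72,67),(257,72),(237,265),(45,258)]: print('house',atz(c,A(*p),.134).round(4))
print('window',tri([(c,A(284,183)),(s,S(113,115))]))
print('tabtop',atz(c,B(241,60),.128).round(4),tri([(c,B(241,60)),(s,S(424,217))]))
for p in [(158,48),(280,155),(152,160)]: print('block',atz(c,B(*p),.054).round(4))
for p in [(166,417),(197,413),(205,460),(172,467)]: print('amber top',atz(c,B(*p),.067).round(4))
for p in [(62,367),(477,372),(484,550),(63,548)]: print('pad',atz(c,B(*p),.003).round(4))
print('green1', atz(c,B(395,10),.1).round(3),'pink',atz(c,B(480,130),.12).round(3),'green2',atz(c,[354,152],.12).round(3))
w=load('wrist0');p,r,o=tool()
T=w['camera_from_world'];cc=-T[:3,:3].T@T[:3,3]
print('cam in tool',r.inv().apply(cc-p).round(4),'axes\n',(r.as_matrix().T@T[:3,:3].T).round(3))
E
```

```text
eyelet [0.5374 0.0685 0.062 ] (array([0.53947776, 0.06768407, 0.06126153]), [array([ 0.4, -0.9]), array([-0.8,  0.2])])
plate [0.5794 0.0067 0.014 ]
plate [0.4894 0.0112 0.014 ]
plate [0.5049 0.2979 0.014 ]
plate [0.5859 0.1364 0.014 ]
house [0.5875 0.2823 0.134 ]
house [0.5844 0.2065 0.134 ]
house [0.5047 0.2114 0.134 ]
house [0.5086 0.2885 0.134 ]
window (array([0.54616701, 0.20494822, 0.08690132]), [array([-0.1,  0.1]), array([ 0.1, -0. ])])
tabtop [ 0.6146 -0.1638  0.128 ] (array([ 0.61616669, -0.16483464,  0.12565924]), [array([ 0.3, -0.5]), array([-0.4,  0.2])])
block [ 0.6412 -0.1367  0.054 ]
block [ 0.586  -0.1943  0.054 ]
block [ 0.5844 -0.1314  0.054 ]
amber top [ 0.4581 -0.131   0.067 ]
amber top [ 0.4598 -0.1457  0.067 ]
amber top [ 0.4379 -0.1484  0.067 ]
amber top [ 0.4349 -0.1328  0.067 ]
pad [ 0.489  -0.0884  0.003 ]
pad [ 0.4837 -0.2979  0.003 ]
pad [ 0.3957 -0.2944  0.003 ]
pad [ 0.3995 -0.0861  0.003 ]
green1 [ 0.646 -0.243  0.1  ] pink [ 0.582 -0.273  0.12 ] green2 [ 0.674 -0.085  0.12 ]
cam in tool [ 0.0003 -0.067  -0.126 ] axes
 [[ 1.    -0.    -0.001]
 [ 0.     0.963  0.27 ]
 [ 0.    -0.27   0.963]]
```

Request:
{"name": "apply_moves", "arguments": {"moves": [[[-28,38,0,0],[-28,38,0,0],[-28,38,0,0],[-28,38,0,0],[-28,38,0,0],[-28,38,0,0],[-28,38,0,0],[-28,38,0,0],[-28,38,0,0],[-28,38,0,0]]], "hand": 1}}

```text
clock: 1.15
eef_pos: [0.437, 0.0804, 0.2451]
tool_rot: [0.807, 0.591, -0.001, 0.0]
ft_force: [-0.1, 1.1, -0.8]
grip_width: 0.0857
```

```bash
python3 - <<'E'
from h import *
p,r,o=tool();print(p,r.inv().apply(np.array([.615,-.164,.25])-p)*1000,o['joint_pos'])
E
```

```text
[0.43703733 0.08038633 0.24513004] [-179.5226338   243.2464286    -4.68054581] [ 0.18282144  0.13334305 -0.13640166  1.30258064 -0.0014268   0.48845161]
```

Request:
{"name": "apply_moves", "arguments": {"moves": [[[-27,36,0,0],[-27,36,0,0],[-27,36,0,0],[-27,36,0,0],[-27,36,0,0],[-25,35,0,0],[-15,20,0,0],[-5,8,-3,0],[0,0,0,0],[0,0,0,0]]]}}

```text
clock: 2.15
eef_pos: [0.6199, -0.1836, 0.241]
tool_rot: [0.81, 0.587, -0.003, -0.003]
ft_force: [0.5, -0.1, -0.3]
grip_width: 0.0853
```

```bash
python3 - <<'E'
from h import *
p,r,o=tool();print(p,r.as_matrix().round(3))
c=snap('wrist','w1'); print(proj(c,[[.615,-.164,.128]]))
u,v=proj(c,[[.615,-.164,.128]])[0].astype(int); x0=max(0,min(u-120,400));y0=max(0,min(v-75,220))
print(x0,y0); show(c,'w1c',(x0,y0,x0+240,y0+180),3.3)
E
```

```text
[ 0.61991122 -0.18362032  0.241016  ] [[ 0.312  0.95  -0.008]
 [ 0.95  -0.312  0.001]
 [-0.002 -0.008 -1.   ]]
[[341.68751618 190.10300943]]
221 115
```

View pics/w1c.png

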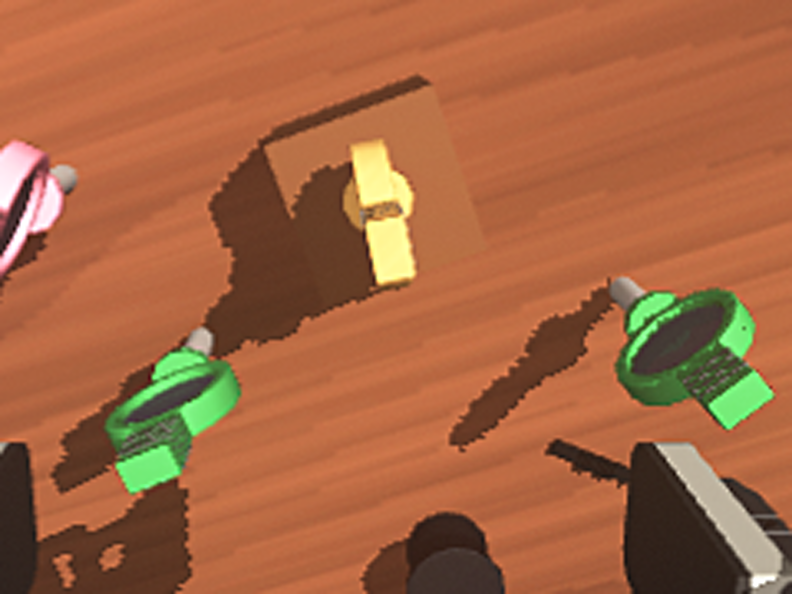

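The wrist view shows the brass tab top at about crop (391,250), with its long axis roughly 10° off image vertical. The block corners are at crop (265,145), (432,85) and (487,245).

```bash
python3 - <<'E'
from h import *
c=load('w1'); W=lambda x,y:np.array([(x+.5)/3.3-.5+221,(y+.5)/3.3-.5+115])
q=np.array([atz(c,W(*p),.128) for p in [(367,222),(404,216),(415,277),(378,285)]])
print(q.round(4),q.mean(0))
b=np.array([atz(c,W(*p),.054) for p in [(265,145),(432,85),(487,245)]]);print('block',b.round(4),(b[0]+b[2])/2, 'sh',atz(c,W(379,197),.060))
p,r,o=tool()
l=(q[3]+q[2]-q[0]-q[1]); print('long axis in tool deg from y',np.degrees(np.arctan2(*r.inv().apply(l)[:2])))
print('xedge',np.degrees(np.arctan2(*r.inv().apply(q[1]-q[0]+q[2]-q[3])[[1,0]])))
m=(c['color'].astype(int)); mask=((m[:,:,0]-m[:,:,2]>80)&(m[:,:,1]>150)).astype(np.uint8)
mask[:,:300]=0;mask[:150]=0;mask[205:]=0;mask[:,360:]=0
rr=cv2.minAreaRect(np.argwhere(mask)[:,::-1].astype(np.float32));print(rr,mask.sum())
E
```

```text
[[ 0.606  -0.1696  0.128 ]
 [ 0.6074 -0.1605  0.128 ]
 [ 0.623  -0.1624  0.128 ]
 [ 0.6221 -0.1718  0.128 ]] [ 0.6146623  -0.16606628  0.128     ]
block [[ 0.5875 -0.1948  0.054 ]
 [ 0.5861 -0.1395  0.054 ]
 [ 0.6403 -0.1372  0.054 ]] [ 0.61392789 -0.16597921  0.054     ] sh [ 0.61340927 -0.16558496  0.06      ]
long axis in tool deg from y 10.64534447483592
xedge -11.031649127836198
((338.1730651855469, 178.36538696289062), (43.14554977416992, 15.49317455291748), 78.69007110595703) 499
```

Request:
{"name": "apply_moves", "arguments": {"moves": [[[8,-6,12,-4],[7,-5,12,-4],[0,0,12,-3],[0,0,12,0],[0,0,12,0],[0,0,8,0],[0,0,4,0],[0,0,0,0],[0,0,0,0],[0,0,0,0]]], "hand": 0}}

```text
clock: 3.2
eef_pos: [0.6107, -0.1597, 0.1681]
tool_rot: [0.746, 0.666, -0.002, -0.002]
ft_force: [-0.5, 0.1, 0.2]
grip_width: 0.0427
```

```bash
cat > go.py <<'E'
from h import *
import sys
def to(x,y,z,xdir=None):
    p,r,o=tool(); d=r.inv().apply(np.array([x,y,z])-p)*1000
    print('p',p.round(4),'d(tool mm)',d.round(1),'grip',round(o['grip_width'],4),'F',np.round(o['ft_force'],1),'t',round(o['clock'],2))
    M=r.as_matrix(); print('xyaw',np.degrees(np.arctan2(M[1,0],M[0,0])).round(2),'zax',M[:,2].round(4))
    if xdir is not None:
        print('turn',round((np.degrees(np.arctan2(M[1,0],M[0,0]))-xdir+90)%180-90,2))
if __name__=='__main__': to(*map(float,sys.argv[1:]))
E
python3 go.py .614 -.166 .117 82.8
```

```text
p [ 0.6107 -0.1597  0.1681] d(tool mm) [-5.8  4.4 51.1] grip 0.0427 F [-0.5  0.1  0.2] t 3.2
xyaw 83.47 zax [-6.7e-03  6.0e-04 -1.0e+00]
turn 0.67
```

Request:
{"name": "apply_moves", "arguments": {"moves": [[[-5.8,4.4,0,0.6],[0,0,0,0],[0,0,0,0],[0,0,10,0],[0,0,10,0],[0,0,10,0],[0,0,10,0],[0,0,8,0],[0,0,3,0],[0,0,0,0]]]}}

```text
clock: 4.2
eef_pos: [0.6141, -0.1669, 0.1119]
tool_rot: [0.75, 0.661, -0.003, -0.003]
ft_force: [0.1, -0.5, 1.1]
grip_width: 0.0425
```

```bash
python3 go.py .614 -.166 .117 82.8
```

```text
p [ 0.6141 -0.1669  0.1119] d(tool mm) [ 0.8 -0.3 -5.1] grip 0.0425 F [ 0.1 -0.5  1.1] t 4.2
xyaw 82.77 zax [-7.4e-03  8.0e-04 -1.0e+00]
turn -0.03
```

Request:
{"name": "apply_moves", "arguments": {"moves": [[[0.8,0,-4.6,0],[0,0,0,0],[0,0,0,0],[0,0,0,0],[0,0,0,0],[0,0,0,0],[0,0,0,0],[0,0,0,0],[0,0,0,0],[0,0,0,0]]], "hand": 0}}

```text
clock: 5.2
eef_pos: [0.6157, -0.1663, 0.1192]
tool_rot: [0.75, 0.661, -0.001, -0.001]
ft_force: [-0.0, -0.2, 0.2]
grip_width: 0.0425
```

Request:
{"name": "apply_moves", "arguments": {"moves": [[[0,0,0,0],[0,0,0,0],[0,0,0,0],[0,0,0,0],[0,0,0,0],[0,0,0,0],[0,0,0,0],[0,0,0,0],[0,0,0,0],[0,0,0,0]]], "hand": -1}}

```text
clock: 6.2
eef_pos: [0.6157, -0.1663, 0.1192]
tool_rot: [0.75, 0.661, -0.001, -0.001]
ft_force: [1.0, -0.1, -0.0]
grip_width: 0.0087
```

```bash
python3 go.py .614 -.166 .117 82.8
```

```text
p [ 0.6157 -0.1663  0.1192] d(tool mm) [ 0.1 -1.7  2.2] grip 0.0087 F [ 1.  -0.1 -0. ] t 6.2
xyaw 82.78 zax [-3.2e-03 -3.0e-04 -1.0e+00]
turn -0.02
```

Request:
{"name": "apply_moves", "arguments": {"moves": [[[0,0,-5,0],[0,0,-10,0],[0,0,-10,0],[0,0,-10,0],[0,0,-10,0],[0,0,-10,0],[0,0,-10,0],[0,0,-10,0],[0,0,-8,0],[0,0,0,0]]]}}

```text
clock: 7.2
eef_pos: [0.6166, -0.1665, 0.2115]
tool_rot: [0.75, 0.661, -0.001, 0.0]
ft_force: [0.6, 0.3, -1.0]
grip_width: 0.009
```

```bash
python3 go.py .55 .068 .21 86.9; python3 -c "
from h import *
c=snap('wrist','w2',(200,100,440,280),3.3)"
```

```text
p [ 0.6166 -0.1665  0.2115] d(tool mm) [224.2 -95.5   1.3] grip 0.009 F [ 0.6  0.3 -1. ] t 7.2
xyaw 82.78 zax [-4.0e-04 -1.1e-03 -1.0e+00]
turn -4.12
```

Request:
{"name": "apply_moves", "arguments": {"moves": [[[12,-6,0,-1],[24,-12,0,-1],[24,-13,0,-1],[24,-13,0,-1],[24,-13,0,0],[24,-13,0,0],[24,-13,0,0],[18,-10,0,0],[4,-3,0,0],[0,0,0,0]]]}}

```text
clock: 8.25
eef_pos: [0.5213, 0.0306, 0.2034]
tool_rot: [0.723, 0.691, -0.005, -0.007]
ft_force: [-0.2, 0.2, -0.5]
grip_width: 0.0083
```

```bash
python3 go.py .5385 .068 .2 86.9; python3 -c "
from h import *
c=snap('wrist','w3')
print(proj(c,[[.5385,.068,.062]]))
t=cams.camera('top');s=snap('side','s3')
print(proj(s,[[.5385,.068,.062]]))
show(c,'w3c',(220,60,620,360),2)
"
```

```text
p [0.5213 0.0306 0.2034] d(tool mm) [38.1 15.5  3.2] grip 0.0083 F [-0.2  0.2 -0.5] t 8.25
xyaw 87.44 zax [-0.0168  0.003  -0.9999]
turn 0.54
[[361.46875846 212.0632265 ]]
[[287.52126997 193.51522798]]
```

View pics/w3c.png

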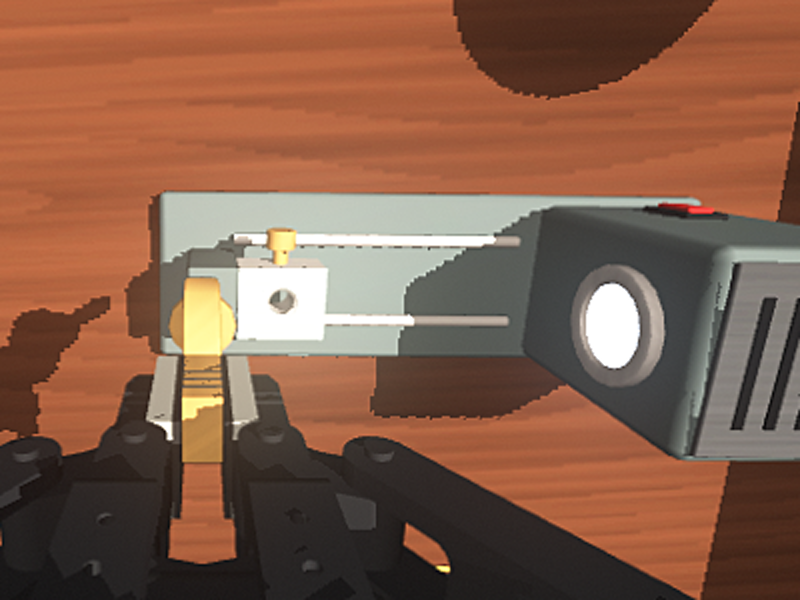

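The wrist view shows the eyelet at crop (283,300), within 2 px of the prediction. The analyser hangs straight in the jaws, with its shoulder centred at crop (203,322). I'll refine the eyelet position, the viewer yaw and the in-hand offset.

```bash
python3 - <<'E'
from h import *
c=load('w3'); W=lambda x,y:np.array([(x+.5)/2-.5+220,(y+.5)/2-.5+60])
print('eyelet',atz(c,W(282.5,300),.062))
a,b=atz(c,W(165,193),.014),atz(c,W(690,198),.014); print(a,b,'yaw',np.degrees(np.arctan2(*(b-a)[[1,0]])))
a,b=atz(c,W(163,353),.014),atz(c,W(400,354.5),.014); print(a,b,'yaw',np.degrees(np.arctan2(*(b-a)[[1,0]])))
a,b=atz(c,W(327,267),.062),atz(c,W(326,340),.062); print('bracket edge',a,b,np.degrees(np.arctan2(*(b-a)[[1,0]]))+90)
p,r,o=tool()
# shoulder: left/right extremes
T=c['camera_from_world']
for uv in [(172,322),(235,322),(203.5,354)]:
    o_,d=ray(c,W(*uv)); do=r.inv().apply(o_-p); dd=r.inv().apply(d)
    print('tool-frame at z=56..59:',[ (do+dd*((z-do[2])/dd[2])).round(4) for z in (.056,.059)])
# whole image horizontally: plate lines subpixel
E
```

```text
eyelet [0.53623797 0.06758865 0.062     ]
[0.48943349 0.01301265 0.014     ] [0.50412452 0.29064366 0.014     ] yaw 86.97098069836984
[0.5783467  0.00650228 0.014     ] [0.58539999 0.13940945 0.014     ] yaw 86.96220352035618
bracket edge [0.52142942 0.08814337 0.062     ] [0.55688317 0.08794466 0.062     ] 89.67888161062918
tool-frame at z=56..59: [array([-0.0083, -0.0047,  0.056 ]), array([-0.0085, -0.0036,  0.059 ])]
tool-frame at z=56..59: [array([ 0.0118, -0.0047,  0.056 ]), array([ 0.012 , -0.0037,  0.059 ])]
tool-frame at z=56..59: [array([0.0018, 0.0063, 0.056 ]), array([0.0018, 0.0075, 0.059 ])]
```

Request:
{"name": "apply_moves", "arguments": {"moves": [[[12,0,0,0],[12,0,0,0],[10,0,0,0],[2,0,0,0],[0,18,0,0.5],[0,0,0,0],[0,0,0,0],[0,0,0,0],[0,0,0,0],[0,0,0,0]]]}}

```text
clock: 9.4
eef_pos: [0.5425, 0.0662, 0.2025]
tool_rot: [0.727, 0.686, -0.006, -0.007]
ft_force: [0.4, -0.7, -1.0]
grip_width: 0.0087
```

```bash
python3 go.py .538 .067 .2 86.97; python3 -c "
from h import *
print(tool()[2]['joint_pos'])"
```

```text
p [0.5425 0.0662 0.2025] d(tool mm) [ 0.5 -4.5  2.6] grip 0.0087 F [ 0.4 -0.7 -1. ] t 9.4
xyaw 86.65 zax [-0.018   0.0024 -0.9998]
turn -0.32
[0.11909798 0.3687124  0.06212924 1.28178311 0.00455037 0.17759146]
```

Request:
{"name": "apply_moves", "arguments": {"moves": [[[0,0,-6,0],[0,0,0,0],[0,0,-6,0],[0,0,0,0],[0,0,-6,0],[0,0,0,0],[0,0,-6,0],[0,0,0,0],[0,0,0,0],[0,0,0,0]]]}}

```text
clock: 10.4
eef_pos: [0.5429, 0.0659, 0.2297]
tool_rot: [0.728, 0.686, -0.005, -0.007]
ft_force: [-0.3, 0.4, -0.4]
grip_width: 0.0085
```

```bash
python3 go.py .538 .067 .2 86.97
```

```text
p [0.5429 0.0659 0.2297] d(tool mm) [ 0.7 -4.5 29.8] grip 0.0085 F [-0.3  0.4 -0.4] t 10.4
xyaw 86.62 zax [-0.0163  0.0026 -0.9999]
turn -0.35
```

Request:
{"name": "apply_moves", "arguments": {"moves": [[[0,-4,0,-0.3],[0,0,0,0],[0,0,3,0],[0,0,3,0],[0,0,3,0],[0,0,3,0],[0,0,3,0],[0,0,3,0],[0,0,3,0],[0,0,3,0]]]}}

```text
clock: 11.4
eef_pos: [0.5376, 0.0662, 0.2029]
tool_rot: [0.726, 0.688, -0.006, -0.007]
ft_force: [0.1, -0.4, -1.0]
grip_width: 0.0089
```

```bash
python3 go.py .538 .067 .2 86.97
```

```text
p [0.5376 0.0662 0.2029] d(tool mm) [0.8 0.4 2.9] grip 0.0089 F [ 0.1 -0.4 -1. ] t 11.4
xyaw 86.95 zax [-0.018   0.0024 -0.9998]
turn -0.02
```

Request:
{"name": "apply_moves", "arguments": {"moves": [[[0,3.4,0,0],[0,0,0,0],[0,0,3,0],[0,0,3,0],[0,0,3,0],[0,0,3,0],[0,0,3,0],[0,0,2,0],[0,0,0,0],[0,0,0,0]]]}}

```text
clock: 12.4
eef_pos: [0.5407, 0.066, 0.1837]
tool_rot: [0.726, 0.688, -0.006, -0.007]
ft_force: [0.6, 0.4, -0.6]
grip_width: 0.0089
```

```bash
python3 go.py .541 .0665 .18 86.97; python3 -c "
from h import *
c=snap('wrist','w4');s=snap('side','s4')
a=cv2.resize(c['color'][150:330,250:390,::-1],(420,540),interpolation=cv2.INTER_CUBIC)
b=cv2.resize(s['color'][130:238,240:316,::-1],(380,540),interpolation=cv2.INTER_CUBIC)
cv2.imwrite('pics/m4.png',np.hstack([a,b]))"
```

```text
p [0.5407 0.066  0.1837] d(tool mm) [0.5 0.3 3.7] grip 0.0089 F [ 0.6  0.4 -0.6] t 12.4
xyaw 86.95 zax [-0.0189  0.0023 -0.9998]
turn -0.02
```

View pics/m4.png

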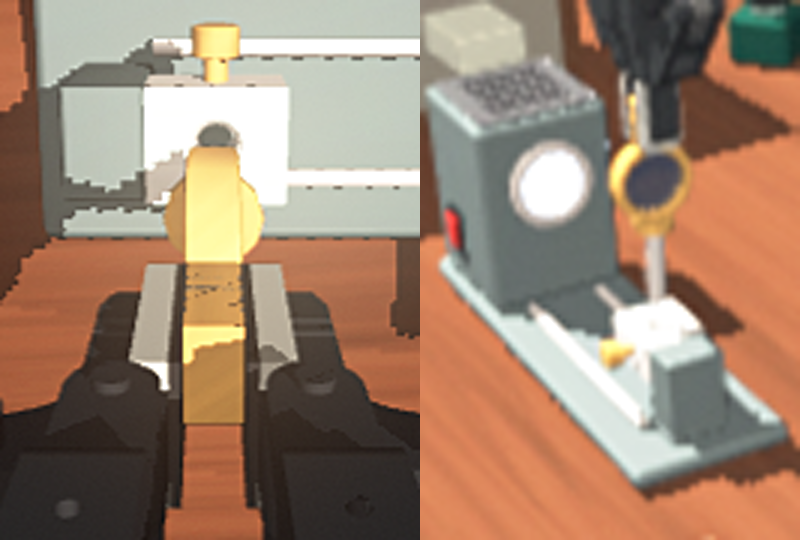

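The wrist view puts the eyelet at crop x≈217 and the rod axis at ≈213, so the rod is about 1.3 mm short along tool x. The side view shows the rod tip directly above the bracket.

```bash
python3 - <<'E'
from h import *
c=load('w4'); s=load('s4'); W=lambda x,y:np.array([(x+.5)/3-.5+250,(y+.5)/3-.5+150]); S=lambda x,y:np.array([(x+.5)/5-.5+240,(y+.5)/5-.5+130])
p,r,o=tool(); print('eyelet',atz(c,W(217,136),.062),'bracket',[atz(c,W(*q),.062).round(4) for q in [(145,75),(290,85),(290,205)]])
for uv in [(163.5,217),(263.5,217),(213.5,266)]:
    o_,d=ray(c,W(*uv)); do=r.inv().apply(o_-p); dd=r.inv().apply(d)
    print((do+dd*((.059-do[2])/dd[2])).round(4))
zt=p[2]-.1102
for off in [(.5361,.0663),(.537,.066),(.538,.0675)]: print(S(236,295) if 0 else proj(s,[[*off,zt]]),proj(s,[[.537,.0676,.062]]))
print('side tip px',S(656,298),'in crop coords x-420:',S(236,298))
print('tip ray at zt',atz(s,S(236,298),zt))
E
```

```text
eyelet [0.53501299 0.06748414 0.062     ] bracket [array([0.5165, 0.0484, 0.062 ]), array([0.5215, 0.0886, 0.062 ]), array([0.5566, 0.0875, 0.062 ])]
[-0.0109 -0.0016  0.059 ]
[ 0.0108 -0.0015  0.059 ]
[-0.      0.0099  0.059 ]
[[286.76638692 190.22051205]] [[287.10740676 193.73535187]]
[[287.11606544 190.16838754]] [[287.10740676 193.73535187]]
[[287.16684317 189.84287893]] [[287.10740676 193.73535187]]
side tip px [370.8 189.2] in crop coords x-420: [286.8 189.2]
tip ray at zt [0.53896692 0.07121763 0.07362845]
```

Request:
{"name": "apply_moves", "arguments": {"moves": [[[1.3,0.3,0,0],[0,0,0,0],[0,0,2.5,0],[0,0,2.5,0],[0,0,2.5,0],[0,0,2.5,0],[0,0,2.5,0],[0,0,2.5,0],[0,0,2.5,0],[0,0,0,0]]]}}

```text
clock: 13.5
eef_pos: [0.5408, 0.0674, 0.1648]
tool_rot: [0.726, 0.688, -0.006, -0.007]
ft_force: [-0.1, -0.4, -1.4]
grip_width: 0.0087
```

```bash
python3 go.py .541 .0675 .1272 86.97
```

```text
p [0.5408 0.0674 0.1648] d(tool mm) [ 0.   0.9 37.6] grip 0.0087 F [-0.1 -0.4 -1.4] t 13.5
xyaw 86.95 zax [-0.0187  0.0022 -0.9998]
turn -0.02
```

Request:
{"name": "apply_moves", "arguments": {"moves": [[[0,0,3,0],[0,0,3,0],[0,0,3,0],[0,0,3,0],[0,0,3,0],[0,0,3,0],[0,0,3,0],[0,0,3,0],[0,0,2,0],[0,0,0,0]]]}}

```text
clock: 14.5
eef_pos: [0.5403, 0.0675, 0.1364]
tool_rot: [0.726, 0.688, -0.006, -0.007]
ft_force: [0.0, 0.2, -0.3]
grip_width: 0.0088
```

```bash
python3 go.py .541 .0675 .1272 86.97
```

```text
p [0.5403 0.0675 0.1364] d(tool mm) [0.  0.9 9.1] grip 0.0088 F [ 0.   0.2 -0.3] t 14.5
xyaw 86.95 zax [-0.0188  0.0022 -0.9998]
turn -0.02
```

Going well, with no contact force. Next is the last 9 mm, slowly.

Request:
{"name": "apply_moves", "arguments": {"moves": [[[0,0,2,0],[0,0,2,0],[0,0,1.5,0],[0,0,1,0],[0,0,1,0],[0,0,0.5,0],[0,0,0,0],[0,0,0,0],[0,0,0,0],[0,0,0,0]]]}}

```text
clock: 15.5
eef_pos: [0.5405, 0.0676, 0.1281]
tool_rot: [0.726, 0.688, -0.006, -0.007]
ft_force: [-0.5, -0.1, -1.9]
grip_width: 0.0087
```

```bash
python3 go.py .541 .0675 .1272 86.97
```

```text
p [0.5405 0.0676 0.1281] d(tool mm) [-0.   0.6  0.9] grip 0.0087 F [-0.5 -0.1 -1.9] t 15.5
xyaw 86.95 zax [-0.0179  0.0023 -0.9998]
turn -0.02
```

Request:
{"name": "apply_moves", "arguments": {"moves": [[[0,0,0.7,0],[0,0,0.5,0],[0,0,0,0],[0,0,0,0],[0,0,0,0],[0,0,0,0],[0,0,0,0],[0,0,0,0],[0,0,0,0],[0,0,0,0]]]}}

```text
clock: 16.5
eef_pos: [0.5405, 0.0675, 0.1273]
tool_rot: [0.726, 0.688, -0.006, -0.007]
ft_force: [-0.2, -0.2, -0.1]
grip_width: 0.0089
```

Request:
{"name": "apply_moves", "arguments": {"moves": [[[0,0,0,0],[0,0,0,0],[0,0,0,0],[0,0,0,0],[0,0,0,0],[0,0,0,0],[0,0,0,0],[0,0,0,0],[0,0,0,0],[0,0,0,0]]], "hand": -0.3}}

```text
clock: 17.5
eef_pos: [0.541, 0.0677, 0.1275]
tool_rot: [0.726, 0.688, -0.005, -0.007]
ft_force: [-0.6, 0.5, 0.6]
grip_width: 0.0299
```

Request:
{"name": "apply_moves", "arguments": {"moves": [[[0,0,-4,0],[0,0,-8,0],[0,0,-12,0],[0,0,-14,0],[0,0,-14,0],[0,0,-14,0],[0,0,-14,0],[0,-14,-10,0],[0,-14,-6,0],[0,0,0,0]]]}}

```text
clock: 18.5
eef_pos: [0.5161, 0.0691, 0.237]
tool_rot: [0.726, 0.688, -0.001, -0.004]
ft_force: [1.2, -0.4, 0.7]
grip_width: 0.0299
```

```bash
python3 go.py .448 -.140 .23 84; python3 -c "
from h import *
c=snap('wrist','w5');s=snap('side','s5')
a=cv2.resize(c['color'][130:330,230:450,::-1],(440,400),interpolation=cv2.INTER_CUBIC)
b=cv2.resize(s['color'][130:230,236:316,::-1],(320,400),interpolation=cv2.INTER_CUBIC)
cv2.imwrite('pics/m5.png',np.hstack([a,b]))"
```

```text
p [0.5161 0.0691 0.237 ] d(tool mm) [-212.4  -56.8    6.7] grip 0.0299 F [ 1.2 -0.4  0.7] t 18.5
xyaw 86.93 zax [-0.0073  0.0037 -1.    ]
turn 2.93
```

View pics/m5.png

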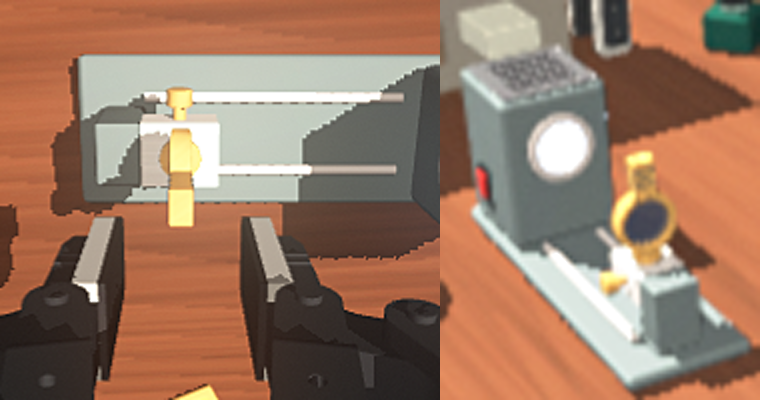

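Pictures viewed: 9. The analyser is seated upright in the eyelet with its disc square to the light path. Next is the bar.

Request:
{"name": "apply_moves", "arguments": {"moves": [[[-12,-3,0,0],[-24,-7,0,0],[-30,-8,0,0],[-30,-8,0,0],[-30,-8,0,0],[-30,-8,0,0],[-20,-6,0,0],[-10,-3,5,-4],[0,0,5,-4],[0,0,0,-3]]], "hand": 0}}

```text
clock: 19.6
eef_pos: [0.4526, -0.1285, 0.2201]
tool_rot: [0.655, 0.755, -0.005, -0.007]
ft_force: [1.0, 1.1, -0.2]
grip_width: 0.043
```

Request:
{"name": "apply_moves", "arguments": {"moves": [[[0,0,10,0],[0,0,10,0],[0,0,10,0],[0,0,5,0],[0,0,0,0],[0,0,0,0],[0,0,0,0],[0,0,0,0],[0,0,0,0],[0,0,0,0]]]}}

```text
clock: 20.6
eef_pos: [0.4511, -0.1297, 0.1805]
tool_rot: [0.657, 0.754, -0.006, -0.008]
ft_force: [0.8, -0.2, -0.4]
grip_width: 0.0426
```

```bash
python3 go.py .448 -.140 .18 98; python3 -c "
from h import *
c=snap('wrist','w6')
u,v=proj(c,[[.4477,-.1395,.067]])[0].astype(int); x0=max(0,min(u-80,480));y0=max(0,min(v-60,280)); print(u,v,x0,y0)
show(c,'w6c',(x0,y0,x0+160,y0+120),5)
"
```

```text
p [ 0.4511 -0.1297  0.1805] d(tool mm) [-9.8 -4.5  0.5] grip 0.0426 F [ 0.8 -0.2 -0.4] t 20.6
xyaw 97.91 zax [-0.0195  0.0014 -0.9998]
turn -0.09
309 198 229 138
```

View pics/w6c.png

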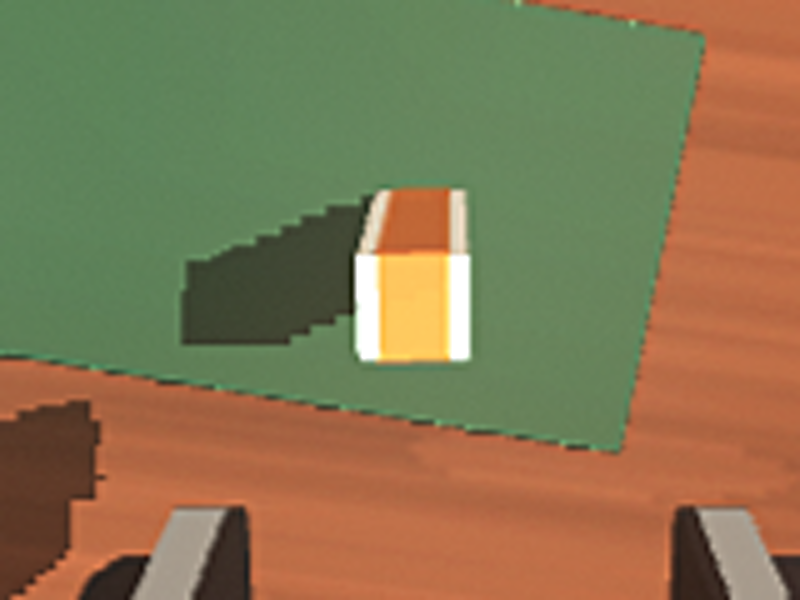

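The amber top face spans crop (357–471, 254–361). Its white faces are left and right and already square to the jaws.

```bash
python3 - <<'E'
from h import *
c=load('w6'); W=lambda x,y:np.array([(x+.5)/5-.5+229,(y+.5)/5-.5+138])
q=np.array([atz(c,W(*p),.067) for p in [(356.5,254),(471,254),(470.5,361),(359,361)]])
p,r,o=tool(); t=r.inv().apply(q-p)*1000; print(t.round(1)); print(q.mean(0), t.mean(0))
for a,b in [(0,1),(3,2),(0,3),(1,2)]: print(np.degrees(np.arctan2(*(t[b]-t[a])[[1,0]])))
E
```

```text
[[-17.3 -11.2 113.7]
 [  1.4 -11.2 113.7]
 [  1.3   7.  113.4]
 [-17.2   7.  113.3]]
[ 0.44796501 -0.13772647  0.067     ] [ -7.96222036  -2.0970505  113.5232388 ]
0.07198465367228822
0.08390622881472437
89.70440702862216
90.18477360618633
```

Request:
{"name": "apply_moves", "arguments": {"moves": [[[-8,-1,0,0],[0,0,0,0],[0,0,10,0],[0,0,10,0],[0,0,10,0],[0,0,10,0],[0,0,10,0],[0,0,10,0],[0,0,5,0],[0,0,0,0]]]}}

```text
clock: 21.65
eef_pos: [0.4486, -0.1381, 0.1082]
tool_rot: [0.657, 0.754, -0.006, -0.009]
ft_force: [0.2, -0.1, -0.5]
grip_width: 0.0426
```

```bash
python3 go.py .448 -.1377 .043 97.9
```

```text
p [ 0.4486 -0.1381  0.1082] d(tool mm) [ 0.1  0.9 65.2] grip 0.0426 F [ 0.2 -0.1 -0.5] t 21.65
xyaw 97.89 zax [-0.0224  0.0024 -0.9997]
turn -0.01
```

Request:
{"name": "apply_moves", "arguments": {"moves": [[[0,0.7,8,0],[0,0,8,0],[0,0,8,0],[0,0,8,0],[0,0,8,0],[0,0,8,0],[0,0,7,0],[0,0,3,0],[0,0,0,0],[0,0,0,0]]]}}

```text
clock: 22.65
eef_pos: [0.4487, -0.138, 0.0454]
tool_rot: [0.657, 0.754, -0.006, -0.009]
ft_force: [0.2, -0.3, 1.0]
grip_width: 0.0426
```

```bash
python3 go.py .448 -.1377 .043 97.9
```

```text
p [ 0.4487 -0.138   0.0454] d(tool mm) [ 0.4 -0.6  2.4] grip 0.0426 F [ 0.2 -0.3  1. ] t 22.65
xyaw 97.9 zax [-0.0212  0.002  -0.9998]
turn -0.0
```

Request:
{"name": "apply_moves", "arguments": {"moves": [[[0.4,-0.6,0,0],[0,0,0,0],[0,0,0,0],[0,0,0,0],[0,0,0,0],[0,0,0,0],[0,0,0,0],[0,0,0,0],[0,0,0,0],[0,0,0,0]]], "hand": -1}}

```text
clock: 23.65
eef_pos: [0.4489, -0.138, 0.0467]
tool_rot: [0.657, 0.754, -0.006, -0.007]
ft_force: [-0.4, 0.8, -0.7]
grip_width: 0.0172
```

```bash
python3 go.py .448 -.1377 .043 97.9
```

```text
p [ 0.4489 -0.138   0.0467] d(tool mm) [ 0.4 -0.8  3.7] grip 0.0172 F [-0.4  0.8 -0.7] t 23.65
xyaw 97.9 zax [-0.0186  0.0012 -0.9998]
turn -0.0
```

Request:
{"name": "apply_moves", "arguments": {"moves": [[[0,0,-5,0],[0,0,-10,0],[0,0,-15,0],[0,0,-20,0],[0,0,-20,0],[0,0,-20,0],[0,0,-20,0],[0,0,-20,0],[0,0,-15,0],[0,0,-5,0]]]}}

```text
clock: 24.65
eef_pos: [0.4514, -0.138, 0.2088]
tool_rot: [0.657, 0.754, -0.005, -0.006]
ft_force: [-0.1, 0.5, -0.6]
grip_width: 0.0173
```

```bash
python3 go.py .541 .1326 .23 177
```

```text
p [ 0.4514 -0.138   0.2088] d(tool mm) [255.8 125.6 -22.6] grip 0.0173 F [-0.1  0.5 -0.6] t 24.65
xyaw 97.9 zax [-1.610e-02  4.000e-04 -9.999e-01]
turn -79.1
```

Request:
{"name": "apply_moves", "arguments": {"moves": [[[0,0,0,-4],[0,0,0,-8],[0,0,0,-8],[0,0,0,-8],[0,0,0,-8],[0,0,0,-8],[0,0,0,-8],[0,0,0,-8],[0,0,0,-8],[0,0,0,-5]]]}}

```text
clock: 25.65
eef_pos: [0.4493, -0.1373, 0.2104]
tool_rot: [0.053, 0.999, -0.0, -0.008]
ft_force: [-0.1, 0.0, -0.5]
grip_width: 0.0176
```

Request:
{"name": "apply_moves", "arguments": {"moves": [[[0,0,0,0],[0,0,0,0],[0,0,0,0],[0,0,0,0],[0,0,0,0],[0,0,0,0],[0,0,0,0],[0,0,0,0],[0,0,0,0],[0,0,0,0]]]}}

```text
clock: 26.65
eef_pos: [0.4485, -0.1371, 0.2101]
tool_rot: [0.056, 0.998, -0.0, -0.009]
ft_force: [0.2, 0.1, -0.1]
grip_width: 0.0174
```

```bash
python3 go.py .541 .1326 .21 177
```

```text
p [ 0.4485 -0.1371  0.2101] d(tool mm) [-61.9 278.4  -1.3] grip 0.0174 F [ 0.2  0.1 -0.1] t 26.65
xyaw 173.61 zax [-1.770e-02  9.000e-04 -9.998e-01]
turn -3.39
```

Request:
{"name": "apply_moves", "arguments": {"moves": [[[-4,18,0,-2],[-8,36,0,-1],[-9,40,0,0],[-9,40,0,0],[-9,40,0,0],[-8,38,0,0],[-6,30,0,0],[-2,14,0,0],[0,0,0,0],[0,0,0,0]]]}}

```text
clock: 27.65
eef_pos: [0.5236, 0.1223, 0.2084]
tool_rot: [0.031, 0.999, -0.001, -0.008]
ft_force: [0.1, -0.3, -0.1]
grip_width: 0.0174
```

```bash
cat > bar.py <<'E'
from h import *
def Rg():
    z=np.array([-.0186,.0012,-1]);z/=np.linalg.norm(z);a=np.radians(97.9);x=np.array([np.cos(a),np.sin(a),0]);x-=z*(x@z);x/=np.linalg.norm(x)
    return R.from_matrix(np.c_[x,np.cross(z,x),z])
b=Rg().inv().apply(np.array([.448,-.1377,.035])-[.4489,-.138,.0467]); up=Rg().inv().apply([0,0,1]); xb=Rg().inv().apply([np.cos(np.radians(97.9)),np.sin(np.radians(97.9)),0])
p,r,o=tool(); m=p+r.apply(b); u=r.apply(up); x=r.apply(xb)
print('p',p.round(4),'t',round(o['clock'],2),'F',np.round(o['ft_force'],1),'zax',r.as_matrix()[:,2].round(4),'grip',round(o['grip_width'],4))
print('mid',m.round(4),'up',u.round(4),'xyaw',np.degrees(np.arctan2(x[1],x[0])).round(2))
print('d tool',(r.inv().apply(np.array([.541,.1326,.09])-m)*1000).round(1))
E
python3 bar.py
```

```text
p [0.5236 0.1223 0.2084] t 27.65 F [ 0.1 -0.3 -0.1] zax [-0.0162 -0.0011 -0.9999] grip 0.0174
mid [0.523  0.1217 0.1967] up [ 0.0113 -0.0169  0.9998] xyaw 176.45
d tool [-19.   12.2 106.4]
```

Request:
{"name": "apply_moves", "arguments": {"moves": [[[-9,6,0,-0.5],[-8,5,0,0],[0,0,0,0],[0,0,8,0],[0,0,10,0],[0,0,10,0],[0,0,10,0],[0,0,10,0],[0,0,8,0],[0,0,0,0]]]}}

```text
clock: 28.65
eef_pos: [0.5399, 0.1271, 0.1458]
tool_rot: [0.03, 0.999, -0.002, -0.01]
ft_force: [-0.8, -0.2, 0.1]
grip_width: 0.0173
```

```bash
python3 bar.py
```

```text
p [0.5399 0.1271 0.1458] t 28.65 F [-0.8 -0.2  0.1] zax [-0.0201 -0.0032 -0.9998] grip 0.0173
mid [0.5393 0.1264 0.1341] up [ 0.0152 -0.0148  0.9998] xyaw 176.54
d tool [-2.2  6.5 44. ]
```

Request:
{"name": "apply_moves", "arguments": {"moves": [[[-2.5,6,0,-0.4],[0,0,0,0],[0,0,6,0],[0,0,8,0],[0,0,8,0],[0,0,8,0],[0,0,6,0],[0,0,3,0],[0,0,0,0],[0,0,0,0]]]}}

```text
clock: 29.65
eef_pos: [0.5427, 0.1336, 0.1036]
tool_rot: [0.026, 1.0, -0.002, -0.009]
ft_force: [-0.5, -0.2, -1.4]
grip_width: 0.0177
```

```bash
python3 bar.py; python3 -c "
from h import *
c=snap('wrist','w7');s=snap('side','s7');t=snap('top','t7')
a=cv2.resize(t['color'][185:255,160:320,::-1],(800,350),interpolation=cv2.INTER_CUBIC)
b=cv2.resize(s['color'][130:230,220:320,::-1],(0,0),fx=2.5,fy=2.5,interpolation=cv2.INTER_CUBIC)
d=cv2.resize(c['color'][:,:,::-1],(400,250),interpolation=cv2.INTER_AREA)
z=np.zeros((250,150,3),np.uint8)
cv2.imwrite('pics/m7.png',np.vstack([a,np.hstack([b,d,z])]))"
```

```text
p [0.5427 0.1336 0.1036] t 29.65 F [-0.5 -0.2 -1.4] zax [-0.0191 -0.0029 -0.9998] grip 0.0177
mid [0.5421 0.133  0.0919] up [ 0.0144 -0.0151  0.9998] xyaw 177.0
d tool [ 1.  -0.4  1.9]
```

View pics/m7.png

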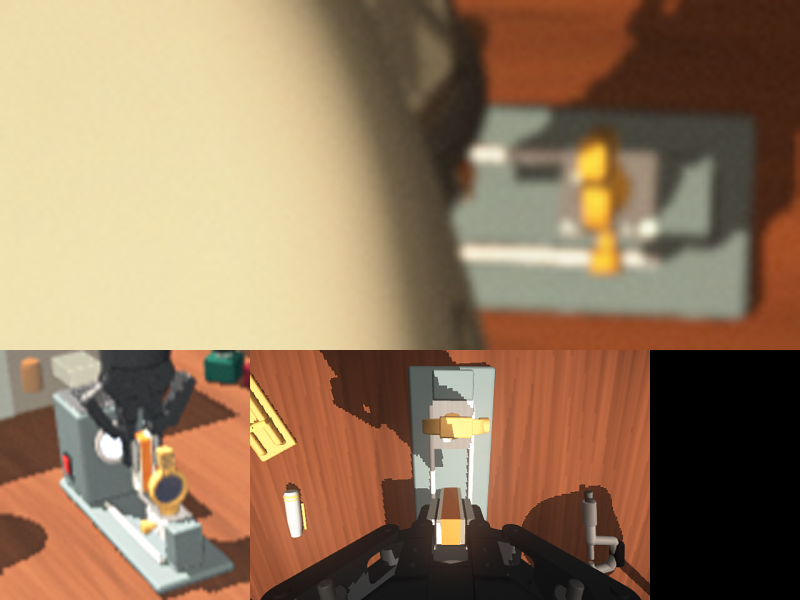

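The top view is blocked by the arm. The wrist view shows the bar on the plate's centreline with the analyser upright beyond it, and nothing touching. I'll trim the remaining offset, then do a last measuring check.

Request:
{"name": "apply_moves", "arguments": {"moves": [[[0.9,-0.4,1,0],[0,0,0.6,0],[0,0,0,0],[0,0,0,0],[0,0,0,0],[0,0,0,0],[0,0,0,0],[0,0,0,0],[0,0,0,0],[0,0,0,0]]]}}

```text
clock: 30.8
eef_pos: [0.5426, 0.1335, 0.1034]
tool_rot: [0.026, 1.0, -0.001, -0.008]
ft_force: [1.3, -0.6, -1.1]
grip_width: 0.0173
```

```bash
python3 bar.py; python3 -c "
from h import *
c=snap('wrist','w8')
show(c,'w8c',(245,15,405,325),1) 
a=cv2.resize(c['color'][15:165,235:415,::-1],(0,0),fx=2.2,fy=4,interpolation=cv2.INTER_CUBIC)
b=cv2.resize(c['color'][195:325,235:415,::-1],(0,0),fx=2.2,fy=600/130,interpolation=cv2.INTER_CUBIC)
print(a.shape,b.shape);cv2.imwrite('pics/m8.png',np.hstack([a,b]))"
```

```text
p [0.5426 0.1335 0.1034] t 30.8 F [ 1.3 -0.6 -1.1] zax [-0.0161 -0.0022 -0.9999] grip 0.0173
mid [0.542  0.1329 0.0917] up [ 0.0114 -0.0159  0.9998] xyaw 177.01
d tool [ 1.  -0.4  1.7]
(600, 396, 3) (600, 396, 3)
```

View pics/m8.png

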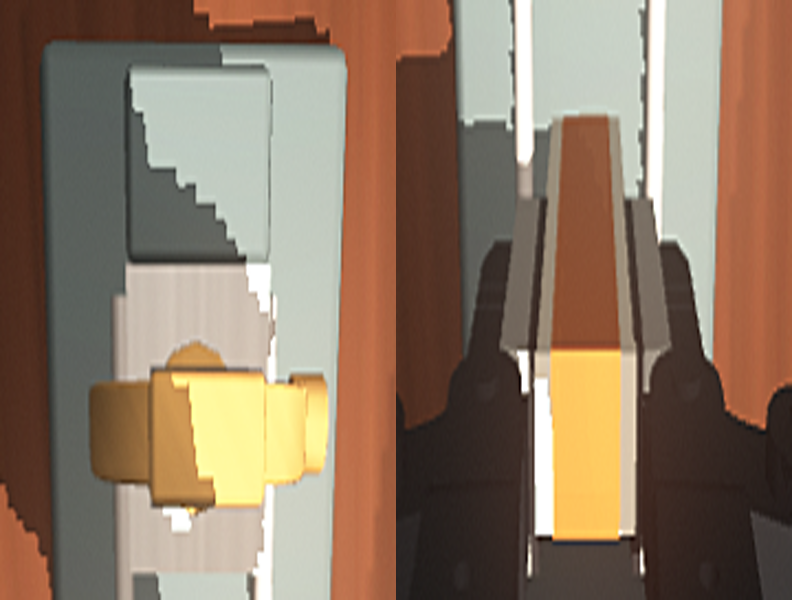

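The bar is held squarely, with only its white faces touched by the pads and the amber polished face looking toward the analyser. Bar top: panel x 532–635, rows 348–540. Tab top: x 150–265, rows 370–505.

```bash
python3 - <<'E'
from h import *
c=load('w8'); L=lambda x,y:np.array([(x+.5)/2.2-.5+235,(y+.5)/4-.5+15]); Q=lambda x,y:np.array([(x-396+.5)/2.2-.5+235,(y+.5)/(600/130)-.5+195])
t=np.array([atz(c,L(*p),.136) for p in [(151,370),(265,374),(265,505),(151,505)]]); print('tab',t.round(4).tolist(),t.mean(0)); 
bt=np.array([atz(c,Q(*p),.1237) for p in [(533,348),(634,348),(636,540),(532,540)]]); print('bar',bt.round(4).tolist(),bt.mean(0))
d=bt.mean(0)-t.mean(0); a=np.radians(86.97); ax=np.array([np.cos(a),np.sin(a)]); n=np.array([ax[1],-ax[0]])
print('along',d[:2]@ax,'across',d[:2]@n)
for p,q in [((48,300),(345,300)),((44,60),(345,60))]:
    e=(atz(c,L(*p),.014)+atz(c,L(*q),.014))/2; print('plate mid',e.round(4),'bar across',(bt.mean(0)-e)[:2]@n,'tab across',(t.mean(0)-e)[:2]@n)
e=(atz(c,Q(457,60),.014)+atz(c,Q(721,60),.014))/2; print('plate mid near',e,(bt.mean(0)-e)[:2]@n)
E
```

```text
tab [[0.5458, 0.0622, 0.136], [0.5304, 0.0633, 0.136], [0.5306, 0.0729, 0.136], [0.5465, 0.0721, 0.136]] [0.53831157 0.06761426 0.136     ]
bar [[0.5528, 0.122, 0.1237], [0.535, 0.1231, 0.1237], [0.5352, 0.1419, 0.1237], [0.5544, 0.1407, 0.1237]] [0.54435964 0.13194502 0.1237    ]
along 0.06456051268310496 across 0.0026391685679251916
plate mid [0.5355 0.047  0.014 ] bar across 0.004316352696308915 tab across 0.0016771841283837242
plate mid [0.5343 0.0104 0.014 ] bar across 0.003611146184116133 tab across 0.0009719776161909403
plate mid near [0.54087628 0.12998051 0.014     ] 0.0033746475142109717
```

Request:
{"name": "apply_moves", "arguments": {"moves": [[[1.2,0,1.5,0],[1.2,0,1.5,0],[0,0,0,0],[0,0,0,0],[0,0,0,0],[0,0,0,0],[0,0,0,0],[0,0,0,0],[0,0,0,0],[0,0,0,0]]]}}

```text
clock: 31.85
eef_pos: [0.5399, 0.1337, 0.1001]
tool_rot: [0.026, 1.0, -0.001, -0.008]
ft_force: [0.5, -0.1, -0.5]
grip_width: 0.0174
```

```bash
python3 bar.py
```

```text
p [0.5399 0.1337 0.1001] t 31.85 F [ 0.5 -0.1 -0.5] zax [-0.0162 -0.0022 -0.9999] grip 0.0174
mid [0.5393 0.133  0.0884] up [ 0.0115 -0.0158  0.9998] xyaw 177.01
d tool [-1.6 -0.3 -1.6]
```

Request:
{"name": "apply_moves", "arguments": {"moves": [[[-0.6,0,-1.1,0],[0,0,0,0],[0,0,0,0],[0,0,0,0],[0,0,0,0],[0,0,0,0],[0,0,0,0],[0,0,0,0],[0,0,0,0],[0,0,0,0]]]}}

```text
clock: 32.85
eef_pos: [0.5406, 0.1336, 0.1013]
tool_rot: [0.026, 1.0, -0.001, -0.008]
ft_force: [0.4, 0.3, -0.9]
grip_width: 0.0175
```

```bash
python3 bar.py; python3 - <<'E'
from h import *
import time
c=cams.camera('wrist'); p,r,o=tool(); print(np.abs(o['joint_vel']).max())
# image check: amber/orange column extents of bar top & tab centre columns
m=c['color'].astype(int)
am=(m[:,:,0]>200)&(m[:,:,2]<120)&(m[:,:,1]>140)
for v in (285,300): print(v,np.where(am[v,235:415])[0][[0,-1]]+235)
for v in (118,130): print(v,np.where(am[v,235:415])[0][[0,-1]]+235)
E
```

```text
p [0.5406 0.1336 0.1013] t 32.85 F [ 0.4  0.3 -0.9] zax [-0.0162 -0.0022 -0.9999] grip 0.0175
mid [0.54   0.133  0.0896] up [ 0.0115 -0.0158  0.9998] xyaw 177.0
d tool [-1.  -0.3 -0.4]
0.0010252989456381333
285 [307 336]
300 [307 336]
118 [305 370]
130 [313 369]
```

Mid is at (0.540, 0.133, 0.0896), upright within about 1.1°, and still. I'm handing the job in.

```bash
python3 -c "
from workcell import workorder
print(workorder.job_done())"
```

```text
the job is handed in; nothing more can be done
None
```

The analyser is seated in the viewer's eyelet and released, and the arm is holding the amber bar in the light path. I handed the job in at about 33 s.

- **Analyser:** I lifted it from its block and lowered it into the eyelet with contact forces no higher than about 2 N. The picture after release shows it upright, its shoulder down and its disc square to the light path. The jaw direction was within 0.1° of the measured path.
- **Amber bar:** I gripped it across its white faces only, lifted it, turned it by a quarter turn and brought it to the middle of the light path. The last readings put its middle at about (0.540, 0.133, 0.0896) m, so about 90 mm high, with its polished face within about 0.1° of square to the lamp. It was motionless, with only noise-level wrist force.
- **Other objects:** I did not touch the grey bar, the pen parts, the tools or the look-alikes.

**Checks that disagreed or were weaker:**
- The bar leans about 1.1°, because the tool kept a small tilt that I could not command away.
- My first estimate of the beam line and the final picture of the bar against the tab and plate differed by 1.5 to 3 mm sideways. I corrected towards the picture, stopping between the two, so the sideways position is good to about 1–2 mm.
- The bar's height depends on where it was gripped and could be off by about 1 mm. I did not measure it in a picture.
- The top camera was blocked by the arm at the end, so it could not confirm the final pose.

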